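# Make up the stitching kit and the patching kit

## Robot

A 7-joint arm with a two-finger parallel gripper is mounted at the origin on a cart in front of the work surface, level with it; the furniture and walls round the work are solid. World frame = base frame: x ahead of the robot, y to its left, z up, the work surface at z = 0. Lengths are in m, angles in rad, forces in N, time in s.
With the tool pointing down it reaches from about 0.4 to 0.85 m from the base axis. Payload 6.9 kg.
Tool frame: the origin (TCP) lies between the finger pads; the fingertips stand 17 mm ahead of it and the grasp point (between the pads) lies 2 mm behind it; x points along the fingers, y is the direction in which the jaws open and shut, and the axes are right-handed (so a half turn about x gives the same grasp; the last joint's range is limited). The gripper opens to 85 mm and grips with 20 to 120 N. Pads are 22 mm wide; open, the fingers measure 114 mm over their backs; the gripper's body (76 mm by 85 mm) begins 54 mm behind the grasp point. The pads swing forward as they close: fully open they stand 13 mm farther back than shut.
Start: joints at [1.264, 0.507, -0.238, 1.5, 0.126, 1.149, -0.155], TCP at [0.251, -0.573, 0.248] pointing down, gripper open.
Joint ranges: [-3.08, 3.08], [-0.24, 2.05], [-1.43, 1.35], [0, 2.5], [-1.52, 4.66], [0.17, 1.96], [-2.89, 2.89]. Speed limits (rad/s): [2.39, 2.39, 3.14, 3.14, 3.14, 3.14, 3.14].

## Interface

Orientations are given as [roll, pitch, yaw] about the fixed x, y, z axes, in that order (R = Rz(yaw) Ry(pitch) Rx(roll)).
In Python, from rig import robot, eoat, ik, observe, camera, get_calibration, workorder gives the robot as it stands. Calls block until the motion is done:
- robot.movep(position, orientation): joint-space move of the TCP to a pose.
- robot.movel(position, ori=None, max_speed=0.15): straight line of the TCP; ori=None keeps the orientation; max_speed is the mean speed in m/s.
- robot.move_joints(angles): joint-space move.
- eoat.ungrasp() and eoat.grab(): open the fingers fully, or close them until they stop; the grip force is fixed at half the most.
- robot.pause(seconds).
- ik(position, orientation): joint angles nearest the present ones, or None.
- observe(): the state.
- camera(name): name is "scene" or "top" or "wrist"; returns (picture, depth): 480x640x3 uint8, red, green, blue; 480x640 float32, m along the optical axis (not along the pixel's ray), 0 where there is no reading.
- get_calibration(name): a dict with "K" (3x3 intrinsics, pixels), "world_to_cam" (4x4, takes a point from world to camera coordinates). Camera axes: x right, y down, z forward; pixel columns grow to the right and rows downward; lengths in m; the calibration is good to about 2 mm. A picture is of the moment at which its call begins: read the wrist's pose just before it. get_calibration takes no time and is no camera call; for the wrist camera it gives the pose at the moment of the call.
A pose or a line that the arm cannot do raises robot.Unreachable and nothing moves.
- workorder.hand_in(): hands the job in, once; it reports no verdict.
The state is a dict: "clock": time; "q": joint angles; "dq": joint speeds; "tau": joint torques, N m; "position": TCP position; "ee_rot": TCP orientation; "ft_force": force on the tool from outside, world axes, zero at the start; "ft_torque": the same for the moment, N m; "opening": finger opening in m.
Only numpy, scipy, OpenCV 4.12 (cv2) and the standard library are available. Lean on these libraries where they do the work, as an engineer would, in place of code of your own. Each camera call takes 0.05 s, during which the arm holds its last target. There are 200 camera calls.

## Task

Make up the two repair kits on the bench. The tray with the awl gets a spool of thread and the block of wax; the tray with the roller gets the other spool of thread and the sanding block. Put one thing in each bay, in the middle of it, the spools standing upright and the blocks lying flat, the sanding block along its bay, and leave the tack tin, the heel lift and the binder clip where they are.

Things in the scene. Friction and masses are not known exactly. Their poses are not given: they have to be found in the camera images.
- awl_tray: The tray with the awl: grey plastic floor, dark steel walls, 160 x 164 mm, walls 10 mm high; fixed. Origin: centre of underside; z up, -x its near side. An awl (pear-shaped wooden handle, thin steel point) is strapped down along the near edge (to 37 mm high, 58 mm to -x). Far side: two alike bays, 112 mm (along x) by 76 mm (y), centres at x +20, y +40 and -40 mm, floor 4 mm above the origin
- roller_tray: The tray with the roller: grey plastic floor, dark steel walls, 160 x 164 mm, walls 10 mm high; fixed. Origin: centre of underside; z up, -x its near side. A glue roller (wooden handle, black rubber roll) is strapped down along the near edge (to 37 mm high, 58 mm to -x). Far side: two alike bays, 112 mm (along x) by 76 mm (y), centres at x +20, y +40 and -40 mm, floor 4 mm above the origin
- spool_a_center (a point): Brown-threaded spool: wooden spool of thread, upright: flanges 40 mm across, 8 mm thick; waist 22 mm; 50 mm tall. Point: its centre, 25 mm above its foot; z up along its axis. The spools are alike in size; either may go in either kit
- spool_b_center (a point): Blue-threaded spool: wooden spool of thread, upright: flanges 40 mm across, 8 mm thick; waist 22 mm; 50 mm tall. Point: its centre, 25 mm above its foot; z up along its axis. The spools are alike in size; either may go in either kit
- wax_center (a point): block of yellow thread wax lying flat, 34 mm (its x) by 52 mm (its y) by 20 mm high, 35 g. The point is its centre, 10 mm above its underside; z up
- sanding_center (a point): sanding block of cork lying flat, 58 mm (its x) by 95 mm (its y, the long side) by 26 mm high. The point is its centre, 13 mm above its underside; z up
- tack_tin_center (a point): open round tin of tacks, 68 mm across, 24 mm high; belongs to no kit, stays where it is. The point is its centre
- heel_lift_center (a point): D-shaped leather heel lift lying flat, 65 x 69 x 10 mm; belongs to no kit, stays where it is. The point is its centre
- clip_center (a point): black binder clip lying flat, 56 x 36 x 11 mm; belongs to no kit, stays where it is. The point is its centre, 5 mm above its underside. (Near it stand fixed things to keep clear of: a toggle clamp left of the trays whose red lever is 200 mm high, and behind the stock a tool tin with walls 75 mm high and its lid up)
Mind the look-alikes: they are no part of the job. What is shaped like the part that bears spool_b_center but black is not meant.

How it is judged:
By the outcome, as a careful person would: the job done as asked, in the order asked, and still so for the second after the job is handed in, with the robot touching nothing.
It also fails if it takes over 106 s, if anything falls off the work surface, if the arm or the gripper's body presses on something with over 40 N, if the wrist force passes 120 N, or if a joint passes its speed limit or range.

## Working session

There is one attempt and no reset: what is moved stays moved. The work goes in short steps, each a Python script; the robot and the scene stay as the last script left them, time stands still between calls to the robot, and variables do not carry over. Pictures are saved under pics/ and viewed, on a budget of 14 in all, crops included, one or two more only if the job needs it, and the job is handed in when it is done.

```bash
ls; mkdir -p pics
python3 - <<'E'
from rig import *
import cv2, numpy as np
for n in("top","scene"):
    p,d=camera(n); cv2.imwrite(f"pics/{n}0.png",p[:,:,::-1]); np.save(f"pics/{n}0.npy",d)
    c=get_calibration(n); print(n,c["K"].tolist(),np.round(c["world_to_cam"],4).tolist())
o=observe(); print(o)
E
```

```text
pics
top [[524.2726217506168, 0.0, 319.43575272604187], [0.0, 524.2726217506168, 235.53862570725593], [0.0, 0.0, 1.0]] [[-0.0289, -0.9996, -0.0012, -0.1446], [-0.9879, 0.0287, -0.1523, 0.6014], [0.1523, -0.0033, -0.9883, 1.0515], [0.0, 0.0, 0.0, 1.0]]
scene [[481.83542296389635, 0.0, 323.26234010492044], [0.0, 481.83542296389635, 241.10467427916984], [0.0, 0.0, 1.0]] [[-0.8678, -0.4965, -0.0219, 0.4669], [-0.1975, 0.3849, -0.9016, 0.2153], [0.456, -0.7781, -0.432, 0.658], [0.0, 0.0, 0.0, 1.0]]
{'clock': 0.1, 'q': array([ 1.2635067 ,  0.50826926, -0.23752754,  1.50102727,  0.12569086,
        1.14887498, -0.15480883]), 'dq': array([ 4.88768063e-04, -3.68889021e-04,  6.18317996e-05, -2.84103726e-03,
        3.56017548e-04,  1.08535133e-03,  1.19417200e-03]), 'tau': array([-4.43772267e-03, -6.21830750e+01, -2.19399534e+00, -2.50201678e+01,
        1.26634483e-02,  7.90354097e-03,  5.35468723e-05]), 'position': array([ 0.25049869, -0.57215397,  0.24750874]), 'ee_rot': array([-1.56028069,  1.56920412,  1.99409663]), 'ft_force': array([-0.09859718,  0.86396002,  0.92876876]), 'ft_torque': array([-0.07136495, -0.01085741, -0.03436563]), 'opening': 0.08540695855739833}
```

View pics/top0.png

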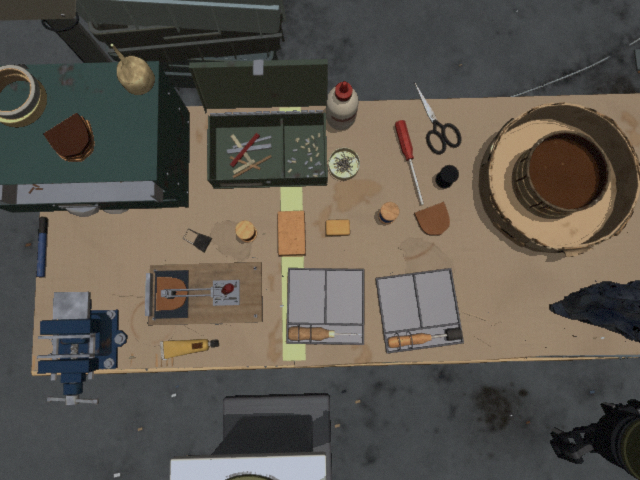

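View pics/scene0.png

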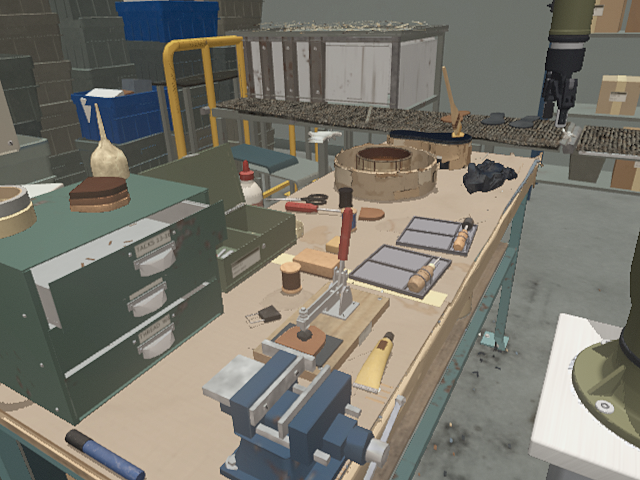

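The top view shows, left to right:
- clip (199,240), upright spool (245,231), sanding block (291,233), wax (338,228), second spool (389,212), heel lift (432,219) and tack tin (343,163)
- awl tray at (326,305) and roller tray at (420,310)

Candidates for a spool are (245,231), (389,212) and the black one at (447,176). The black one is the look-alike. I'll check with a close crop and measure by depth.

```bash
cat > h.py <<'E'
import numpy as np, cv2
from rig import *
def world(d,c):
    K=c["K"];T=np.linalg.inv(c["world_to_cam"]);v,u=np.mgrid[:480,:640]
    P=np.stack([(u-K[0][2])/K[0][0]*d,(v-K[1][2])/K[1][1]*d,d],-1)
    return P@T[:3,:3].T+T[:3,3]
def top(W,d,c,hw,zlo,zhi):
    """min-area rect of points near c (world xy) with z in band; returns centre,size,long-side yaw,z"""
    m=(d>0)&(np.abs(W[...,0]-c[0])<hw)&(np.abs(W[...,1]-c[1])<hw)&(W[...,2]>zlo)&(W[...,2]<zhi)
    n,l,s,_=cv2.connectedComponentsWithStats(m.astype(np.uint8)); k=1+np.argmax(s[1:,4])
    P=W[l==k]; (cx,cy),(a,b),_=r=cv2.minAreaRect((P[:,:2]*1000).astype(np.float32))
    B=cv2.boxPoints(r); e=max((B[1]-B[0],B[2]-B[1]),key=np.linalg.norm)
    return np.round([cx,cy],1),np.round([a,b],1),round(float(np.arctan2(e[1],e[0])%np.pi),3),round(float(np.median(P[:,2]))*1000,1),len(P)
E
python3 - <<'E'
from h import *
d=np.load("pics/top0.npy");W=world(d,get_calibration("top"))
for n,(u,v),hw,lo,hi in [("spa",(245,231),.04,.035,.07),("sand",(291,233),.08,.018,.04),("wax",(338,228),.045,.013,.035),("spb",(389,212),.04,.035,.07),("black",(447,176),.04,.035,.07),("heel",(432,219),.05,.006,.02),("clip",(199,240),.05,.005,.02),("tin",(343,163),.045,.015,.04),("awl",(340,300),.11,.007,.013),("roll",(425,305),.11,.007,.013),("lever",(228,290),.05,.15,.25)]:
    try: print(n,np.round(W[v,u],3),*top(W,d,W[v,u],hw,lo,hi))
    except Exception as e: print(n,np.round(W[v,u],3),e)
p=cv2.imread("pics/top0.png")
cv2.imwrite("pics/c1.png",cv2.resize(p[140:370,140:480],None,fx=2.35,fy=2.35,interpolation=cv2.INTER_CUBIC))
E
```

```text
spa [ 0.61  -0.007  0.052] [614.   -5.5] [40.1 38.3] 0.769 50.8 287
sand [ 0.608 -0.101  0.024] [ 608.6 -102.4] [57.6 95.2] 3.125 27.4 1197
wax [ 0.616 -0.202  0.02 ] [ 619.  -201.5] [34.4 51. ] 1.583 20.8 378
spb [ 0.642 -0.309  0.052] [ 645.  -310.8] [38.8 39.3] 2.76 51.0 285
black [ 0.716 -0.436  0.052] [ 721.7 -440.6] [38.1 38.5] 1.581 50.6 290
heel [ 0.632 -0.408  0.008] [ 629.3 -413.1] [64.9 70.6] 1.92 11.2 816
clip [0.6   0.098 0.01 ] [605.  104.2] [58.4 36.3] 1.035 11.4 228
tin [ 0.764 -0.219  0.008] [ 777. -224.] [67.  33.7] 1.331 21.9 68
awl [ 0.463 -0.202  0.003] [ 432.2 -172.8] [153.4 119.9] 1.53 9.9 291
roll [ 0.447 -0.382  0.005] [ 452.5 -366.6] [129.7 165.6] 1.656 9.8 513
lever [0.481 0.004 0.193] [483.9   8.1] [16.2 25.9] 1.916 192.0 92
```

View pics/c1.png

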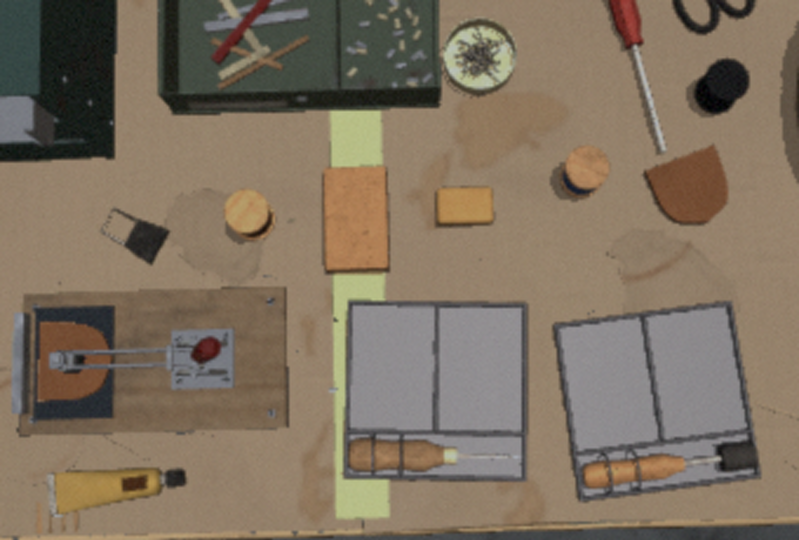

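The crop confirms the choice. Spool a is at crop (249,213). The spool with blue thread is at crop (585,170), and the all-black one at (722,85) is ignored. Awl tray is on the left and roller tray on the right. Next I'll get the tray poses from the wall corners and take a close wrist look above the sanding block.

```bash
cat >> h.py <<'E'
def plane(px,c,z):
    K=np.array(c["K"]);T=np.linalg.inv(c["world_to_cam"]);r=T[:3,:3]@np.linalg.inv(K)@np.array([px[0],px[1],1.]);o=T[:3,3]
    return (o+r*(z-o[2])/r[2])[:2]
def ori(psi): return [0,np.pi/2,psi]
def snap(n):
    c=get_calibration("wrist");p,d=camera("wrist");cv2.imwrite(f"pics/{n}.png",p[:,:,::-1]);np.savez(f"pics/{n}.npz",d=d,K=c["K"],w=c["world_to_cam"]);return world(d,c),d,c
E
python3 - <<'E'
from h import *
c=get_calibration("top")
for n,C in [("awl",[(348,302),(526,303),(524,480),(345,478)]),("roll",[(554,325),(731,302),(759,476),(581,500)])]:
    P=np.array([plane((u/2.35+140,v/2.35+140),c,.01) for u,v in C])  # far-left, far-right, near-right, near-left
    y=P[0]-P[1]+P[3]-P[2]; x=P[0]-P[3]+P[1]-P[2]
    print(n,P.mean(0).round(4),np.linalg.norm(x)/2,np.linalg.norm(y)/2,np.arctan2(-y[0],y[1]),np.arctan2(x[1],x[0]))
for p,psi in [((.609,-.102,.03),-.017),((.614,-.0055,.04),0),((.645,-.311,.04),0),((.619,-.2015,.03),1.57),((.47,-.36,.03),.13),((.48,-.14,.03),1.57)]:
    for k in (-np.pi,0,np.pi): 
        q=ik(p,ori(psi+k)); print(p,psi+k,None if q is None else np.round(q,2))
robot.movep([.609,-.102,.2],ori(-.017)); o=observe(); print(o["clock"],o["position"],o["q"].round(2),o["ft_force"].round(1))
W,d,_=snap("w1"); print(top(W,d,(.609,-.102),.09,.018,.04))
print(d[200:480:20,::40].round(3))
E
```

```text
awl [ 0.4514 -0.1704] 0.15776835753081778 0.1609492664893618 -0.037160288109330794 -0.044922454385122816
roll [ 0.4368 -0.3686] 0.1568588308523375 0.16175128230519303 0.10096072346723366 0.10056983548197199
(0.609, -0.102, 0.03) -3.158592653589793 [ 0.24  0.73 -0.18  1.76  0.2   0.67 -1.64]
(0.609, -0.102, 0.03) -0.017 [ 0.6   0.86 -0.83  1.75  0.79  0.9   0.97]
(0.609, -0.102, 0.03) 3.124592653589793 [ 0.24  0.73 -0.18  1.76  0.2   0.67 -1.64]
(0.614, -0.0055, 0.04) -3.141592653589793 [ 0.09  0.71 -0.19  1.76  0.2   0.68 -1.79]
(0.614, -0.0055, 0.04) 0 [ 0.47  0.86 -0.88  1.76  0.81  0.93  0.81]
(0.614, -0.0055, 0.04) 3.141592653589793 [ 0.09  0.71 -0.19  1.76  0.2   0.68 -1.79]
(0.645, -0.311, 0.04) -3.141592653589793 [ 0.49  0.83 -0.13  1.45  0.13  0.86 -1.26]
(0.645, -0.311, 0.04) 0 [ 0.82  0.96 -0.83  1.45  0.76  1.07  1.41]
(0.645, -0.311, 0.04) 3.141592653589793 [ 0.49  0.83 -0.13  1.45  0.13  0.86 -1.26]
(0.619, -0.2015, 0.03) -1.571592653589793 [ 0.53  0.8  -0.44  1.66  0.45  0.79 -0.12]
(0.619, -0.2015, 0.03) 1.57 [ 0.14  0.78  0.23  1.66 -0.25  0.73 -2.65]
(0.619, -0.2015,
[... 1420 characters left out ...]
4 0.366 0.364 0.363 0.12  0.365 0.356 0.352 0.35  0.349 0.349 0.349
  0.121 0.347 0.365 0.345]
 [0.352 0.37  0.37  0.118 0.116 0.355 0.327 0.326 0.325 0.325 0.322 0.147
  0.111 0.315 0.37  0.343]
 [0.377 0.376 0.375 0.101 0.114 0.372 0.302 0.3   0.3   0.299 0.298 0.297
  0.111 0.1   0.294 0.345]
 [0.09  0.382 0.094 0.093 0.115 0.379 0.376 0.376 0.373 0.375 0.366 0.375
  0.11  0.093 0.094 0.094]
 [0.088 0.094 0.088 0.081 0.08  0.375 0.375 0.377 0.383 0.381 0.381 0.368
  0.079 0.087 0.094 0.092]
 [0.084 0.091 0.094 0.075 0.075 0.393 0.084 0.381 0.387 0.084 0.388 0.388
  0.075 0.075 0.092 0.09 ]
 [0.081 0.091 0.094 0.071 0.07  0.071 0.079 0.079 0.078 0.079 0.077 0.07
  0.07  0.071 0.094 0.091]]
```

View pics/w1.png

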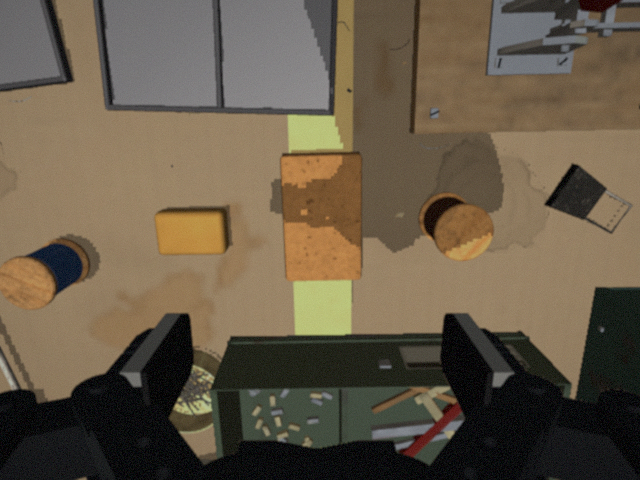

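The wrist view confirms the things by colour: blue-thread spool at (45,270), wax at (193,232), sanding block at (322,215), brown-thread spool at (455,228), clip at (590,195). Next: tray poses from a wrist view, and the height of the fingertips.

Run:
```python
from h import *
z=np.load("pics/w1.npz");d=z["d"];W=world(d,{"K":z["K"],"world_to_cam":z["w"]})
m=(d>.05)&(d<.2); F=W[m]; print("finger z percentiles rel TCP",np.percentile(F[:,2]-.2,[0,.5,2,10,50]).round(4)); 
t=F[F[:,2]<np.percentile(F[:,2],2)]; print("tips",t.min(0).round(4),t.max(0).round(4),t[:,0].mean())
m2=m&(W[...,2]<.2);print("inner y edges", np.sort(W[m2][:,1])[[0,-1]], np.histogram(W[m2][:,1],10))
robot.movep([.50,-.27,.33],ori(0)); o=observe(); print(o["clock"],o["position"])
W,d,c=snap("w2")
m=((W[...,2]>.0065)&(W[...,2]<.014)&(d>.25)).astype(np.uint8)
cv2.imwrite("pics/w2m.png",cv2.addWeighted(cv2.imread("pics/w2.png"),.7,cv2.merge([m*0,m*255,m*0]),.5,0))
```

```text
finger z percentiles rel TCP [-0.0994 -0.0789 -0.0001  0.0164  0.0494]
tips [ 0.4866 -0.1527  0.1006] [0.6214 0.0305 0.1999] 0.5621588285886469
inner y edges [-0.15272585  0.03050589] (array([314,   0,   0,   0,   0, 322,   0,   0,   0, 411]), array([-0.15272585, -0.13440267, -0.1160795 , -0.09775633, -0.07943315,
       -0.06110998, -0.0427868 , -0.02446363, -0.00614045,  0.01218272,
        0.03050589]))
3.225 [ 0.50022835 -0.26904601  0.32949924]
```

View pics/w2m.png

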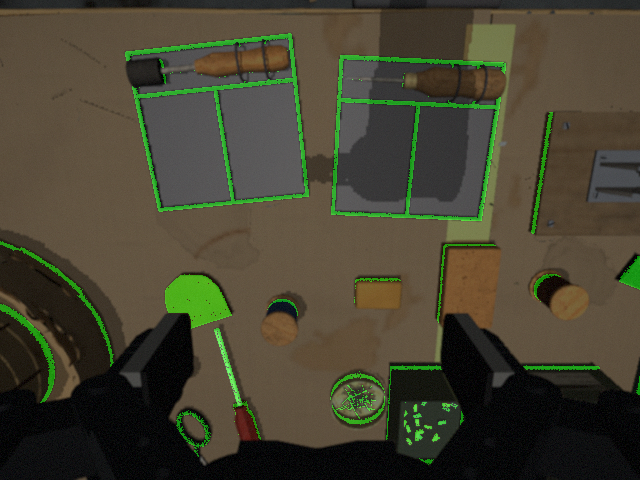

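Run:
```python
from h import *
z=np.load("pics/w2.npz");d=z["d"];T=np.linalg.inv(z["w"]);W=world(d,{"K":z["K"],"world_to_cam":z["w"]})
print("cam rel tcp",(T[:3,3]-[.5,-.27,.33]).round(3))
m=((W[...,2]>.0065)&(W[...,2]<.014)&(d>.25)).astype(np.uint8)
n,l,s,c=cv2.connectedComponentsWithStats(cv2.morphologyEx(m,cv2.MORPH_CLOSE,np.ones((3,3))))
for name,(u,v) in [("roll",(147,150)),("awl",(335,140))]:
    k=np.bincount(l[v-10:v+10,u-15:u+15].ravel())[1:].argmax()+1; P=W[(l==k)&(m>0)]
    (cx,cy),sz,a=r=cv2.minAreaRect((P[:,:2]*1000).astype(np.float32)); B=cv2.boxPoints(r); print(name,cx,cy,sz,a,B.tolist())
for n_,g,hw,lo,hi in [("sand",(.609,-.1),.07,.018,.04),("wax",(.619,-.2),.045,.013,.035),("spb",(.645,-.31),.05,.043,.07),("spa",(.614,-.005),.05,.043,.07)]: print(n_,top(W,d,g,hw,lo,hi))
z=np.load("pics/w1.npz");d=z["d"];W=world(d,{"K":z["K"],"world_to_cam":z["w"]})
for n_,g,hw,lo,hi in [("wax",(.619,-.2),.045,.013,.035),("spb",(.645,-.31),.05,.043,.07),("spa",(.614,-.005),.05,.043,.07)]: print("w1",n_,top(W,d,g,hw,lo,hi))
```

```text
cam rel tcp [-0.071  0.001  0.124]
roll 438.1662292480469 -366.58709716796875 (160.07008361816406, 164.18246459960938) 5.87491512298584 [[350.14892578125, -293.1191711425781], [366.95416259765625, -456.4393005371094], [526.1835327148438, -440.0550231933594], [509.3782958984375, -276.7348937988281]]
awl 452.5602722167969 -168.20108032226562 (164.2068634033203, 160.05162048339844) 87.55177307128906 [[369.100341796875, -246.81114196777344], [529.005859375, -253.6479949951172], [536.0202026367188, -89.59101867675781], [376.11468505859375, -82.75416564941406]]
sand (array([ 608.7, -100. ]), array([94.7, 58. ]), 0.007, 24.9, 3895)
wax (array([ 618.3, -199.3]), array([33.7, 52.2]), 1.578, 18.4, 1320)
spb (array([ 645. , -308.5]), array([38.5, 39.8]), 3.123, 48.7, 1030)
spa (array([614. ,  -3.8]), array([40.5, 39.7]), 1.059, 48.5, 1117)
w1 wax (array([ 619.4, -199.1]), array([52. , 34.1]), 1.56, 18.6, 2996)
w1 spb (array([ 645.7, -307.1]), array([38.5, 40.5]), 2.954, 48.7, 2472)
w1 spa (array([614. ,  -3.7]), array([40.1, 39.6]), 1.563, 48.7, 2698)
```

Tray rectangles measure 160 x 164 mm as specified. Awl tray is at (0.4526,-0.1682) with yaw -0.043, roller tray at (0.4382,-0.3666) with yaw +0.103. I'll start with the sanding block, into the roller tray's left bay.

```bash
cat >> h.py <<'E'
TR={"awl":(np.array([.4526,-.1692]),-.0427),"roll":(np.array([.4382,-.3676]),.1025)}
def bay(t,s):
    c,a=TR[t]; return c+np.array([[np.cos(a),-np.sin(a)],[np.sin(a),np.cos(a)]])@[.02,.04*s]
def st(m):
    o=observe(); print(m,"t=%.1f"%o["clock"],o["position"].round(4),"open %.4f"%o["opening"],"F",o["ft_force"].round(1))
def pick(xy,z,psi,hi=.13):
    robot.movep([*xy,hi],ori(psi)); robot.movel([*xy,z],max_speed=.12); st("at"); eoat.grab(); st("grabbed")
    robot.movel([*xy,hi],max_speed=.15); st("lifted")
def place(xy,z,psi,hi=.13):
    robot.movep([*xy,hi],ori(psi)); robot.movel([*xy,z],max_speed=.1); st("down"); eoat.ungrasp(); robot.pause(.2); st("opened")
    robot.movel([*xy,hi],max_speed=.15)
E
python3 - <<'E'
from h import *
pick((.609,-.101),.020,np.pi+.006); W,d,c=snap("w3"); print(top(W,d,(.609,-.101),.08,.11,.15))
E
```

```text
at t=7.0 [ 0.6095 -0.1011  0.0207] open 0.0854 F [-0.4  0.2  0. ]
grabbed t=7.3 [ 0.6095 -0.1011  0.0211] open 0.0573 F [-1.5  0.2  6.1]
lifted t=8.2 [ 0.6084 -0.101   0.1291] open 0.0576 F [ 0.6  0.2 -0.6]
(array([ 612.2, -100.8]), array([88.4, 85.1]), 0.002, 133.1, 48794)
```

View pics/w3.png

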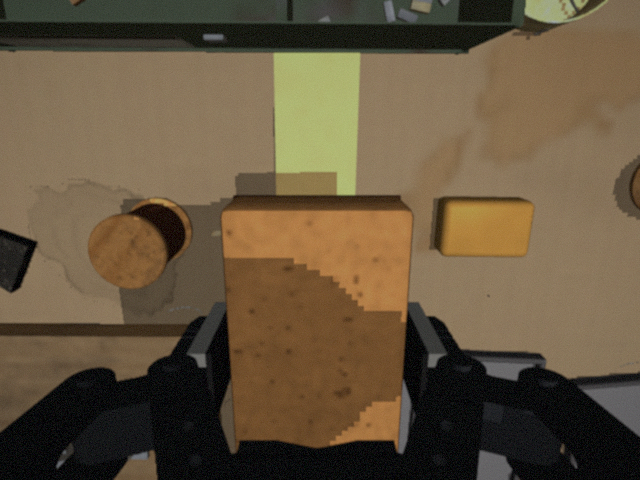

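The sanding block is held square between the pads, seen at (318,320). Placing it, then moving spool b.

Run:
```python
from h import *
p=bay("roll",1); print(p); place(p,.0255,np.pi+.1025)
pick((.645,-.309),.040,-np.pi/2,.16)
W,d,c=snap("w4")
```

```text
[ 0.4540022  -0.32576353]
down t=10.5 [ 0.4544 -0.3258  0.0257] open 0.0573 F [-0.  -0.5 -0.8]
opened t=11.1 [ 0.454  -0.3258  0.0255] open 0.0854 F [ 0.1  0.1 -0.6]
at t=14.2 [ 0.6456 -0.3091  0.041 ] open 0.0853 F [ 0.2 -0.   0.8]
grabbed t=14.7 [ 0.6448 -0.3091  0.0408] open 0.0346 F [-2.5 -0.4  5.3]
lifted t=15.7 [ 0.6444 -0.3089  0.1588] open 0.0347 F [-0.2  0.2 -0.4]
```

View pics/w4.png

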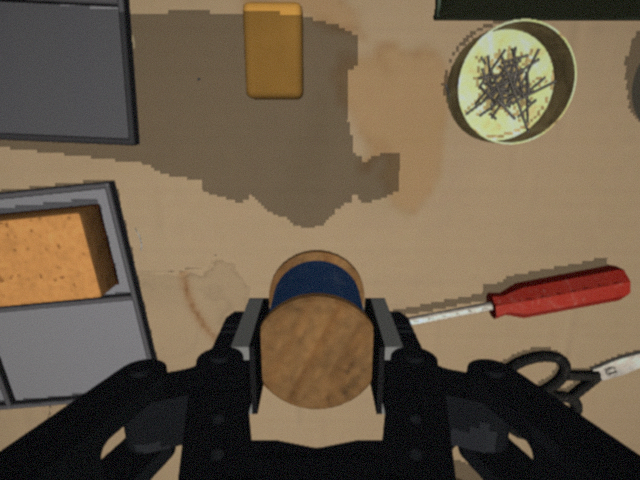

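The spool is held by its top flange, seen at (317,350), with blue thread showing below. The opening reads 34.7 mm where 40 was expected, so I'll check for tilt before lowering.

Run:
```python
from h import *
z=np.load("pics/w4.npz");d=z["d"];W=world(d,{"K":z["K"],"world_to_cam":z["w"]})
P=W[335:395,290:345].reshape(-1,3);A=np.c_[P[:,:2],np.ones(len(P))];k,*_=np.linalg.lstsq(A,P[:,2],rcond=None)
r=P[:,2]-A@k; print("slope deg",np.degrees(k[:2]),"z at tcp",k@[.6444,-.3089,1],"res",r.std())
Q=W[250:420,240:400]; m=(Q[...,2]>.155)&(Q[...,2]<.185); print("flange xy",Q[m].min(0),Q[m].max(0))
print("row", W[350,255:385:6].round(3).tolist())
```

```text
slope deg [-0.12710247 27.21458413] z at tcp 0.16815708272486563 res 0.005369829752773183
flange xy [ 0.62120639 -0.32838528  0.15500068] [ 0.67278797 -0.28804511  0.18499365]
row [[0.628, -0.3, 0.177], [0.628, -0.306, 0.168], [0.63, -0.306, 0.167], [0.632, -0.306, 0.166], [0.634, -0.306, 0.166], [0.635, -0.306, 0.167], [0.637, -0.306, 0.166], [0.639, -0.307, 0.166], [0.641, -0.306, 0.166], [0.643, -0.307, 0.166], [0.645, -0.306, 0.167], [0.647, -0.306, 0.167], [0.649, -0.306, 0.166], [0.65, -0.307, 0.166], [0.652, -0.306, 0.167], [0.654, -0.306, 0.167], [0.656, -0.306, 0.167], [0.658, -0.306, 0.167], [0.66, -0.306, 0.166], [0.662, -0.306, 0.167], [0.663, -0.303, 0.171], [0.663, -0.298, 0.18]]
```

Run:
```python
from h import *
z=np.load("pics/w4.npz");d=z["d"];W=world(d,{"K":z["K"],"world_to_cam":z["w"]})
P=W[305:370,290:345].reshape(-1,3);P=P[abs(P[:,2]-.1665)<.006];A=np.c_[P[:,:2],np.ones(len(P))];k,*_=np.linalg.lstsq(A,P[:,2],rcond=None)
s=np.degrees(k[:2]);print("slope deg",s,(P[:,2]-A@k).std(),len(P))
if abs(s).max()<4:
    p=bay("roll",-1); print(p); place(p,.0455,-np.pi/2+.1025,.16)
    pick((.6185,-.2005),.020,-np.pi/2+.0,.13); snap("w5")
```

```text
slope deg [-0.26854716 -0.12652413] 0.0005565445405912948 3562
[ 0.46218785 -0.40534365]
down t=17.8 [ 0.4626 -0.4055  0.0461] open 0.0350 F [ 0.5 -0.2 -0. ]
opened t=18.6 [ 0.4622 -0.4054  0.0455] open 0.0855 F [0.5 0.  0.4]
at t=21.6 [ 0.6191 -0.2006  0.0208] open 0.0854 F [-0.2 -0.1 -0.7]
grabbed t=22.1 [ 0.6189 -0.2005  0.0206] open 0.0326 F [0.3 0.7 4.1]
lifted t=23.0 [ 0.6178 -0.2006  0.129 ] open 0.0324 F [-0.2 -0.1 -0.5]
```

```bash
ls pics | grep w5
```

```text
w5.npz
w5.png
```

Top flange is level to within 0.3°. The wax is held too, at 32.4 mm opening, so I'll place it and fetch spool a.

Run:
```python
from h import *
place(bay("awl",-1),.0255,-np.pi/2-.0427)
robot.movep([.60,-.10,.17],ori(np.pi))
pick((.614,-.0048),.040,np.pi,.16); W,d,c=snap("w6")
P=W[305:370,290:345].reshape(-1,3);P=P[abs(P[:,2]-.1665)<.006];A=np.c_[P[:,:2],np.ones(len(P))];k,*_=np.linalg.lstsq(A,P[:,2],rcond=None)
print("slope",np.degrees(k[:2]),len(P))
robot.movel([.60,-.12,.16],max_speed=.2)
place(bay("awl",1),.0455,np.pi-.0427,.16)
robot.movep([.50,-.27,.33],ori(0)); st("end"); snap("w7")
p,d=camera("top"); cv2.imwrite("pics/t7.png",cv2.resize(p[140:370,140:480,::-1],None,fx=2.35,fy=2.35)); np.save("pics/t7.npy",d)
```

```text
down t=24.9 [ 0.4712 -0.21    0.0258] open 0.0327 F [-0.1 -0.1  0.4]
opened t=25.6 [ 0.4709 -0.21    0.0255] open 0.0854 F [ 0.4 -0.5  0.3]
at t=29.4 [ 0.6145 -0.0049  0.0407] open 0.0851 F [ 0.4 -0.3 -0.5]
grabbed t=30.0 [ 0.6145 -0.0046  0.0408] open 0.0345 F [-1.3  0.   6.2]
lifted t=30.9 [ 0.6133 -0.0049  0.159 ] open 0.0347 F [-0.6  0.1 -0.8]
slope [0.01398833 1.39846812] 3553
down t=33.6 [ 0.4746 -0.1301  0.0457] open 0.0346 F [-0.2 -0.7  0.1]
opened t=34.3 [ 0.4743 -0.1301  0.0455] open 0.0852 F [-0.6  0.2  0.6]
end t=37.8 [ 0.5    -0.2697  0.3298] open 0.0856 F [ 0.5 -0.8 -0.3]
```

View pics/w7.png

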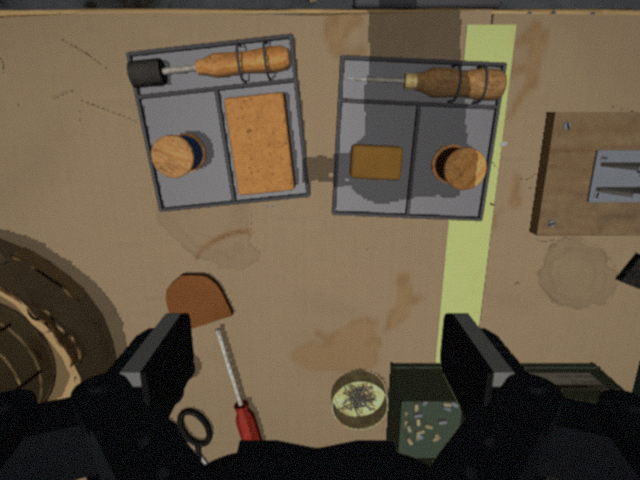

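All four things are in their bays: spool b (178,155), sanding block (260,143), wax (377,162), spool a (462,167). Now to measure their offsets in tray coordinates and check that the bystanders haven't moved.

Run:
```python
from h import *
z=np.load("pics/w7.npz");d=z["d"];W=world(d,{"K":z["K"],"world_to_cam":z["w"]})
for n,t,s,hw,lo,hi in [("sand","roll",1,.06,.022,.04),("spb","roll",-1,.034,.045,.07),("wax","awl",-1,.035,.015,.035),("spa","awl",1,.036,.045,.07)]:
    b=bay(t,s)+[0,.001]; r=top(W,d,b,hw,lo,hi); a=TR[t][1]; e=np.array([[np.cos(a),np.sin(a)],[-np.sin(a),np.cos(a)]])@(r[0]-b*1000)
    print(n,"offset mm",e.round(1),"size",r[1],"yaw rel",round(r[2]-a,3),"z",r[3])
d=np.load("pics/t7.npy");W=world(d,get_calibration("top"))
for n,g,hw,lo,hi in [("black",(.716,-.436),.04,.035,.07),("heel",(.632,-.408),.05,.006,.02),("clip",(.6,.098),.05,.005,.02),("tin",(.764,-.219),.045,.015,.04)]: print(n,top(W,d,g,hw,lo,hi))
```

```text
sand offset mm [ 0.4 -1.2] size [94.9 58.3] yaw rel -0.001 z 29.1
spb offset mm [ 1.  -0.7] size [38.9 40. ] yaw rel 1.476 z 52.8
wax offset mm [ 1. -0.] size [52.1 34. ] yaw rel 1.568 z 22.5
spa offset mm [ 0.2 -0. ] size [39.3 39.7] yaw rel 1.747 z 52.6
black (array([ 722.2, -440.7]), array([37.8, 40.6]), 1.705, 50.9, 279)Traceback (most recent call last):
  File "<stdin>", line 7, in <module>
  File "h.py", line 10, in top
    n,l,s,_=cv2.connectedComponentsWithStats(m.astype(np.uint8)); k=1+np.argmax(s[1:,4])
                                                                      ~~~~~~~~~^^^^^^^^^
    return _wrapfunc(a, 'argmax', axis=axis, out=out, **kwds)
    return bound(*args, **kwds)
ValueError: attempt to get argmax of an empty sequence
```

Placings are within about 1.2 mm. In the top picture the arm hides the heel lift, so I'll compare heel lift and tin between the two wrist views taken from the same pose, then check the clip.

Run:
```python
from h import *
for f in("w2","w7"):
    z=np.load(f"pics/{f}.npz");d=z["d"];W=world(d,{"K":z["K"],"world_to_cam":z["w"]}); W[d<.2]=9
    for n,g,hw,lo,hi in [("heel",(.629,-.41),.045,.006,.02),("tin",(.77,-.222),.045,.015,.04)]: print(f,n,top(W,d,g,hw,lo,hi))
d=np.load("pics/t7.npy");W=world(d,get_calibration("top")); print("clip",top(W,d,(.6,.098),.05,.005,.02))
workorder.hand_in(); st("handed in")
```

```text
w2 heel (array([ 628.7, -409.8]), array([65. , 67.9]), 1.904, 8.8, 2383)
w2 tin (array([ 760.3, -217.8]), array([68.7, 66.5]), 0.057, 20.0, 578)
w7 heel (array([ 629. , -409.9]), array([64.9, 68.3]), 1.899, 8.8, 2391)
w7 tin (array([ 760.1, -217.5]), array([68.7, 67.4]), 0.482, 20.1, 590)
clip (array([603.5, 103.9]), array([57.2, 33.7]), 1.056, 11.5, 229)
the job is handed in; nothing more can be done
the job is handed in; nothing more can be done
```

Both kits are made up and the job is handed in; the clock was at about 38 s of the 106 s allowed.

- **Awl tray:** brown spool in the left bay, wax in the right.
- **Roller tray:** sanding block in the left bay, along it, and the blue spool in the right.

**Placing:** in the last wrist view all four were within about 1.2 mm of their bay centres. The sanding block was within 0.001 rad of its bay's direction. Heights matched the spools standing upright and the blocks lying flat.

**Left alone:** heel lift, tack tin and black spool measured within about 0.5 mm of where they were. The clip read 1.5 mm different in the coarse top view, which is under one pixel; the arm never went near it.

**Disagreements:**
- The top and wrist cameras differed by about 2–3 mm in y. I aimed 1 mm to the top camera's side of the wrist readings.
- On the 40 mm spools the finger opening read about 35 mm. Both held: the blue spool's flange was level to 0.3°, the brown one's to 1.4°.
- In the last top picture the heel lift could not be found, most likely hidden by the arm, so I compared it, and the tin, between two wrist views instead.

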